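Zero the check scale and sort returned battery packs by their tags

TASK

Two of the three drone battery packs carry an inspection tag on top. First turn the tare knob of the check scale, its pan still empty, until the pointer stands at the long zero mark; then lower the passed pack (round disc tag) fully into the nest on the scale's pan, and after that the rejected pack (long bar tag) fully into the nest on the low reject tray, each flat, tag up and all the way down before you let go. Leave the scale at zero, and leave the untagged pack and the other things on the bench where they are.

Things in the scene. Friction and masses are not known exactly. Their poses are not given: they have to be found in the camera images.
- pack_disc: Grey returned drone battery pack, a block 100 long (its x) x 45 wide (its y) x 38 mm high, about 0.25 kg, lying flat; origin at the centre of its underside, z up. Passed: a white round disc, 36 mm across and 1.5 mm thick, on the middle of its top.
- pack_bar: Grey returned drone battery pack, a block 100 long (its x) x 45 wide (its y) x 38 mm high, about 0.25 kg, lying flat; origin at the centre of its underside, z up. Rejected: a white slim bar, 60 x 9 mm and 1.5 mm thick, along its x on the middle of its top.
- pack_bare: Grey returned drone battery pack, a block 100 long (its x) x 45 wide (its y) x 38 mm high, about 0.25 kg, lying flat; origin at the centre of its underside, z up. Not yet inspected: no tag on top. Stays where it is.
- scale: Grey check scale fixed to the bench, 200 (x) x 150 (y) mm, deck 50 mm above the bench; origin at the centre of its underside on the bench. The tare knob is on the deck 60 mm towards its -x, the steel pan with its nest is 50 mm towards its +x.
- pan_nest (a point): Centre of the floor of the pass nest on the scale's pan, 54 mm above the bench; axes as the scale. The seat is 53 (x) x 108 (y) mm, so a pack lies with its length along y, either way round, with 4 mm to spare on every side. Fence 10 mm high, 5 mm thick, closed at both ends, with the middle 64 mm of each long side open for the fingers.
- tare (a joint): Angle of the tare knob in rad about the upright axis, anticlockwise from above positive: 0 when the pointer stands at the long zero mark (towards the scale's +x, the pan); stops at -1.6 and 1.6; stiff enough to stay where it is left (0.04 N m).
- tare_grip (a point): On the knob's axis at the height to grip, 73 mm above the bench. The grip is an upright grey bar 44 long x 12 wide mm, from 59 to 83 mm above the bench, on a black disc 44 mm across and 9 mm high; a white line on top from the middle to one end of the bar is the pointer. The point's x axis points along the pointer, turning with the knob.
- zero_mark (a point): Centre of the zero mark, a white stroke 18 x 6 mm on the scale's deck, 41 mm from the knob's axis towards the pan; the other marks are short, fine ticks.
- tray: Low black reject tray fixed to the bench, a plate 120 (x) x 160 (y) x 12 mm; origin at the centre of its underside.
- tray_nest (a point): Centre of the floor of the reject nest in the middle of the tray, 12 mm above the bench; axes as the tray. Same seat and fence (aluminium) as the pan's: 53 (x) x 108 (y) mm, pack's length along y, fence 10 mm high, the middle 64 mm of the long sides open.
- carton: Open white carton 100 x 130 x 70 mm, bystander; origin at the centre of its underside.
- remote: Grey drone remote control with two thumb sticks, 100 x 150 x 52 mm, bystander; origin at the centre of its underside.
- mouse: Black computer mouse 100 x 58 x 33 mm, bystander; origin at the centre of its underside.
Not all that is in view belongs to the job. Leave any orange or purple look-alike of the tray alone. What is shaped like the pack_disc but orange is not meant.

How it is judged:
By the outcome, as a careful person would: the job done as asked, in the order asked, and still so for the second after the job is handed in, with the robot touching nothing.
It also fails if it takes over 69 s, if anything falls off the work surface, if the arm or the gripper's body presses on something with over 40 N, if the wrist force passes 120 N, or if a joint passes its speed limit or range.

ROBOT

A 6-joint arm with a two-finger parallel gripper is mounted at the origin on the work surface. World frame = base frame: x ahead of the robot, y to its left, z up, the work surface at z = 0. Lengths are in m, angles in rad, forces in N, time in s.
With the tool pointing down it reaches from about 0.3 to 0.875 m from the base axis. Payload 6.4 kg.
Tool frame: the origin (TCP) lies where the fingers leave the gripper's body, on its centre line; the fingertips stand 73 mm ahead of it and the grasp point (between the pads) lies 54 mm ahead of it; z points along the fingers, y is the line along which they close (so a half turn about z gives the same grasp; the last joint's range is limited). The gripper opens to 85 mm and grips with 20 to 120 N. Pads are 22 mm wide; open, the fingers measure 114 mm over their backs; the gripper's body (76 mm by 85 mm) begins 54 mm behind the grasp point. The pads swing forward as they close: fully open they stand 13 mm farther back than shut.
Start: joints at [0.994, 0.181, 1.607, -0, 1.354, -0.206], TCP at [0.208, 0.536, 0.304] pointing down, gripper open.
Joint ranges: [-2.99, 2.99], [-0.89, 2.07], [0.3, 2.58], [-1.14, 4.28], [0, 2.63], [-3.12, 3.12]. Speed limits (rad/s): [2.57, 2.57, 3.01, 3.14, 3.14, 3.14].

INTERFACE

Orientations are given as a unit quaternion [w, x, y, z].
In Python, from bench import ctrl gives the robot as it stands.
- The arm moves only by the tool carry_out, never from a script. Its argument "steps" is one flat list of numbers, 7 for each row, row after row: the shift along the tool's x, y, z in m, then the turn, a rotation vector about the tool's x, y, z in rad, then the opening, from 0 (shut) to 1 (fully open). In form: [dx, dy, dz, wx, wy, wz, claw, dx, dy, dz, wx, wy, wz, claw, ...]. A call has 1 to 20 rows; each row is the pose to reach, as a shift and turn from the pose commanded when the call began, along the tool's axes at that moment; what a row does not reach only later rows make up. A row lasts 1/10 s, in which the tool goes at most 50 mm and 8.59 degrees, less where a joint would pass 70% of its speed; a pose out of reach is approached as far as the arm can. A call with a gripper value outside its range is refused whole. The fingers move at their own pace and stop on an object; the grip force is fixed at half the most. Time passes only in rows, so rows that repeat a pose let the fingers close. It gives the time, the measured TCP pose, the force, the opening and the grip force at its end, in the units of the state.
- ctrl.get_obs(): the state, without advancing time (a new reading comes with each control period).
- ctrl.camera(name): name is "scene" or "top"; returns the picture (400x640x3 uint8, red, green, blue); there is no depth.
- ctrl.camera_params(name): a dict with "vertical_fov" (degrees; the focal length in pixels is half the picture's height over the tangent of half this angle, whatever the lens; pixels are square), "cx", "cy" (the principal point, pixels), "cam_to_world" (4x4, takes a point from camera to world coordinates). Camera axes: x right, y down, z forward; pixel columns grow to the right and rows downward; lengths in m; the calibration is good to about 2 mm. A picture is of the moment at which its call begins. camera_params takes no time and is no camera call.
- ctrl.hand_in(): hands the job in; it is judged then, once.
The state is a dict: "time_s": time; "q": joint angles; "dq": joint speeds; "joint_efforts": joint torques, N m; "eef_pos": TCP position; "eef_rot": TCP orientation; "wrist_force": force on the tool from outside, world axes, zero at the start; "torque": the same for the moment, N m; "opening": opening from 0.0 (shut) to 1.0 (fully open); "grasp_force": force on a finger pad.
Only numpy, scipy, OpenCV 4.12 (cv2) and the standard library are available. Lean on these libraries where they do the work, as an engineer would, in place of code of your own. Each camera call takes 0.05 s, during which the arm holds its last target. There are 200 camera calls.

## Working session

There is one attempt and no reset: what is moved stays moved. The work goes in short steps, Python scripts to look and compute and a tool call to move; the robot and the scene stay as the last step left them, time stands still between calls to the robot, and variables do not carry over. Pictures are saved under pics/ and viewed, at most 10 in all, crops included, and the job is handed in when it is done.

Besides the shell and the picture viewer there is one more tool, called in YAML: its name, and indented under it one key for each argument. carry_out: Moves the arm, as the interface text tells. Its arguments: {"type":"object","properties":{"steps":{"type":"array"}},"required":["steps"]}

```bash
mkdir -p pics
cat > h.py <<'E'
import numpy as np, cv2
from bench import ctrl
def shot(n,f):
    im=np.ascontiguousarray(ctrl.camera(n)[:,:,::-1]); cv2.imwrite('pics/'+f,im); return im
def ray(n,px,z):
    p=ctrl.camera_params(n); f=200/np.tan(np.radians(p['vertical_fov'])/2); T=np.array(p['cam_to_world'])
    d=T[:3,:3]@np.array([(px[0]-p['cx'])/f,(px[1]-p['cy'])/f,1]); o=T[:3,3]
    return o+d*(z-o[2])/d[2]
def proj(n,P):
    p=ctrl.camera_params(n); f=200/np.tan(np.radians(p['vertical_fov'])/2); T=np.array(p['cam_to_world'])
    c=T[:3,:3].T@(np.array(P)-T[:3,3]); return c[:2]/c[2]*f+[p['cx'],p['cy']]
E
python3 - <<'E'
from h import *
for n in('scene','top'):
    shot(n,n+'0.png'); p=ctrl.camera_params(n); print(n,p['vertical_fov'],p['cx'],p['cy'],np.round(p['cam_to_world'],3).tolist())
print(ctrl.get_obs())
E
```

```text
scene 47.4896123477413 321.3787367904798 198.36374654655575 [[0.578, 0.471, -0.666, 1.685], [0.816, -0.348, 0.462, -0.831], [-0.014, -0.811, -0.585, 1.074], [0.0, 0.0, 0.0, 1.0]]
top 51.94412415098434 318.5818616922413 194.65828387098995 [[0.007, -0.997, 0.075, 0.451], [-1.0, -0.009, -0.03, 0.006], [0.03, -0.075, -0.997, 1.275], [0.0, 0.0, 0.0, 1.0]]
{'time_s': 0.1, 'q': array([ 9.93695865e-01,  1.81459359e-01,  1.60790275e+00, -2.16123183e-05,
        1.35383563e+00, -2.06261819e-01]), 'dq': array([ 0.00221556, -0.00144353, -0.00093632, -0.00065814, -0.00031692,
       -0.00179922]), 'joint_efforts': array([ 5.61821480e-05, -4.45880985e+01, -3.52238166e+01, -2.34260415e-04,
        4.08624241e-03,  3.20646711e-05]), 'eef_pos': array([0.20812853, 0.53559114, 0.30308086]), 'eef_rot': array([-2.96613153e-04,  1.84356330e-01,  9.82859145e-01, -7.45793220e-04]), 'wrist_force': array([-0.36630327,  0.14007944,  0.56948709]), 'torque': array([ 0.04775352, -0.03170928,  0.02679189]), 'grasp_force': 0.0, 'opening': 0.9984726479486165}
```

View pics/top0.png

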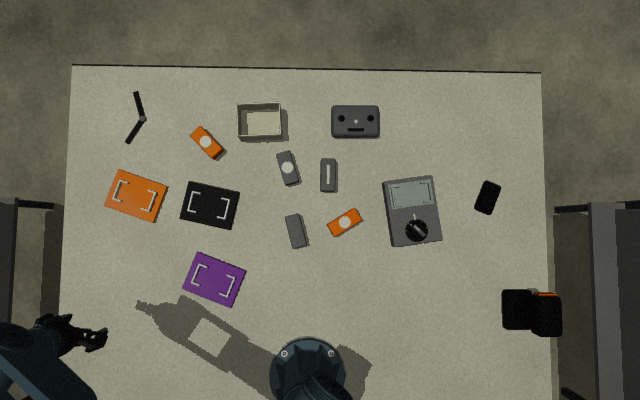

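View pics/scene0.png

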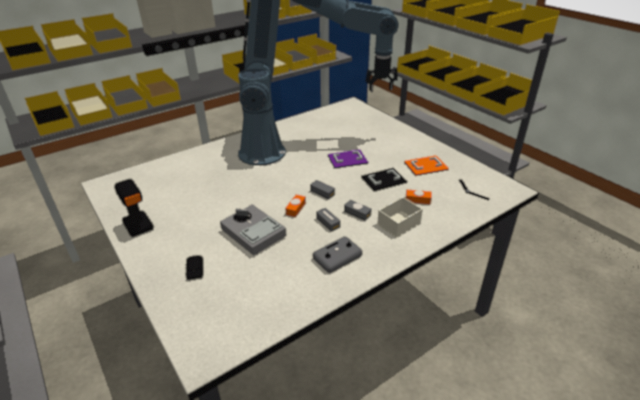

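The top view shows the disc pack at (288,167), the bar pack at (328,175) and the bare pack at (296,231). The black tray is at (210,205) and the scale at (412,210), with its knob at (416,230) and pan at (409,193). I'll zoom in and measure.

Run:
```python
from h import *
im=cv2.imread('pics/top0.png')
a=cv2.resize(im[165:255,370:450],None,fx=6,fy=6,interpolation=cv2.INTER_CUBIC)
b=cv2.resize(im[140:230,270:345],None,fx=4,fy=4,interpolation=cv2.INTER_CUBIC)
c=np.zeros((540,790,3),np.uint8); c[:,:480]=a; c[:360,480:780]=b
cv2.imwrite('pics/z.png',c)
g=cv2.cvtColor(im,cv2.COLOR_BGR2GRAY)
hsv=cv2.cvtColor(im,cv2.COLOR_BGR2HSV)
def comps(mask,box,amin,z,tag):
    x0,y0,x1,y1=box; m=np.zeros_like(mask); m[y0:y1,x0:x1]=mask[y0:y1,x0:x1]
    n,l,s,cc=cv2.connectedComponentsWithStats(m.astype(np.uint8))
    for i in range(1,n):
        if s[i,4]<amin: continue
        pts=np.argwhere(l==i)[:,::-1].astype(np.float32)
        w=np.array([ray('top',p,z)[:2] for p in pts]); cen=w.mean(0)
        r=cv2.minAreaRect((w*1000).astype(np.float32))
        ev,V=np.linalg.eigh(np.cov((w-cen).T)); v=V[:,1]
        print(tag,s[i,4],cc[i].round(1),'cen',cen.round(4),'ang',np.degrees(np.arctan2(v[1],v[0])).round(1),'rect',np.round(r[0],1),np.round(r[1],1),round(r[2],1))
comps(g>150,(278,155,300,180),8,.0395,'disc')
comps(g>150,(322,160,335,190),8,.0395,'bar')
comps(g<125,(274,146,302,190),100,.038,'packD')
comps(g<125,(316,154,342,196),100,.038,'packB')
comps(g<60,(172,175,245,235),100,.012,'tray')
comps(g>110,(185,182,235,222),8,.022,'trayfence')
comps(g<60,(400,215,432,246),30,.059,'knobdisc')
comps(g>150,(400,205,432,246),3,.07,'marks')
comps(g>135,(384,176,436,212),8,.062,'panfence')
comps(g<140,(378,170,448,250),300,.05,'scale')
```

```text
disc 96 [286.9 166.8] cen [0.628  0.0659] ang -138.9 rect [627.4  65.6] [30.5 30.2] 0.7
disc 8 [279.  176.5] cen [0.5982 0.0893] ang 45.2 rect [598.2  89.3] [9.5 5.4] 63.9
bar 38 [327.5 174. ] cen [ 0.6073 -0.0573] ang -179.7 rect [607.4 -57.3] [54.9  3. ] 0.3
packD 514 [288.7 168.5] cen [0.6231 0.0603] ang -160.8 rect [624.2  61.1] [109.9  53.8] 17.8
packB 564 [328.5 175.3] cen [ 0.6036 -0.0605] ang -178.6 rect [604.7 -60.5] [104.   51.8] 0.4Traceback (most recent call last):
  File "<stdin>", line 23, in <module>
  File "<stdin>", line 15, in comps
  File "h.py", line 6, in ray
    p=ctrl.camera_params(n); f=200/np.tan(np.radians(p['vertical_fov'])/2); T=np.array(p['cam_to_world'])
ValueError: time passes only in moves, steps and waits
```

View pics/z.png

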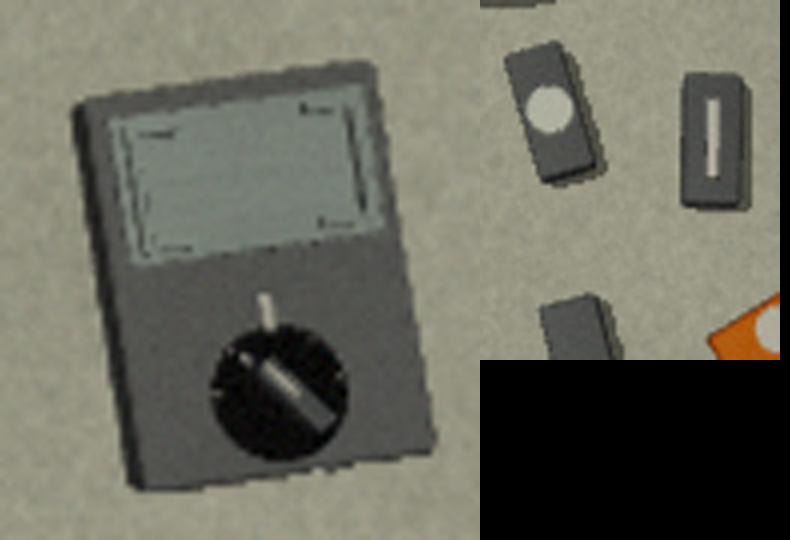

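The zoom shows the zero mark at about (414.5,217) in full-image pixels. The pointer end is up and to the left, about 40° anticlockwise of zero. The fences are the thin-edged brackets on the pan. I'll cache the calibration and finish the measurements.

```bash
python3 - <<'E'
import re
s=open('h.py').read().replace("def shot","PRM={n:dict(ctrl.camera_params(n)) for n in('scene','top')}\ndef shot").replace("p=ctrl.camera_params(n)","p=PRM[n]")
s+='''
def comps(im,mask,box,amin,z,tag):
    x0,y0,x1,y1=box; m=np.zeros(mask.shape,np.uint8); m[y0:y1,x0:x1]=mask[y0:y1,x0:x1]
    n,l,s,cc=cv2.connectedComponentsWithStats(m)
    for i in range(1,n):
        if s[i,4]<amin: continue
        w=np.array([ray('top',p,z)[:2] for p in np.argwhere(l==i)[:,::-1]]); cen=w.mean(0)
        r=cv2.minAreaRect((w*1000).astype(np.float32)); V=np.linalg.eigh(np.cov((w-cen).T))[1][:,1]
        print(tag,s[i,4],cc[i].round(1),'cen',cen.round(4),'ang',np.degrees(np.arctan2(V[1],V[0])).round(1),'rect',np.round(r[0],1),np.round(r[1],1),round(r[2],1))
'''
open('h.py','w').write(s)
E
python3 - <<'E'
from h import *
im=cv2.imread('pics/top0.png'); g=cv2.cvtColor(im,cv2.COLOR_BGR2GRAY)
comps(im,g<60,(172,175,245,235),100,.012,'tray')
comps(im,g>110,(188,186,232,219),8,.022,'trayfence')
comps(im,g<45,(400,215,432,246),30,.059,'knobdisc')
comps(im,(g>130),(408,213,420,221),3,.05,'mark')
comps(im,(g>75),(409,222,428,240),5,.083,'bar')
comps(im,(g>120),(409,222,428,240),3,.083,'pointer')
comps(im,g>115,(386,178,436,212),50,.054,'pan')
comps(im,g<112,(378,170,448,250),300,.05,'scale')
for n,px in dict(c1=(132/6+370-.5,488/6+165),c2=(432/6+370-.5,450/6+165),c3=(375/6+370-.5,62/6+165),c4=(80/6+370,100/6+165)).items(): print(n,ray('top',px,.05).round(4))
for r in (233,235,237): print(g[220:242,405:430]) if r==233 else 0
E
```

```text
tray 1893 [209.5 205.1] cen [0.5115 0.3016] ang 77.5 rect [512.  301.8] [160.7 119.5] 77.7
trayfence 36 [225.2 186.8] cen [0.567  0.2532] ang 84.3 rect [564.8 260. ] [ 9.2 48.5] 0.6
trayfence 52 [191.8 200.4] cen [0.5247 0.3529] ang 168.6 rect [522.3 349.2] [24.5 62.8] 79.2
trayfence 54 [224.5 208.5] cen [0.5009 0.2539] ang 167.5 rect [502.7 258.4] [25.  62.3] 78.9
knobdisc 342 [415.8 230.3] cen [ 0.4392 -0.3199] ang 145.1 rect [ 440.1 -320.5] [66.9 63.8] 45.1
mark 8 [413.9 215.9] cen [ 0.4822 -0.317 ] ang -164.8 rect [ 481.8 -317. ] [13.   3.7] 13.6
bar 9 [426.4 223.4] cen [ 0.4596 -0.345 ] ang -163.0 rect [ 458.  -343.7] [ 5.9 11.7] 89.2
bar 20 [416.7 228.2] cen [ 0.4456 -0.3162] ang 50.0 rect [ 446.1 -315.6] [22.5  6.3] 45.2
bar 8 [426.4 237.9] cen [ 0.4177 -0.3442] ang 155.5 rect [ 418.7 -343.1] [5.9 8.8] 89.2
pointer 5 [417. 228.] cen [ 0.4461 -0.317 ] ang 45.2 rect [ 446.1 -317. ] [16.4  0. ] 45.2
pan 903 [410.5 193.7] cen [ 0.5487 -0.3063] ang 98.4 rect [ 548.7 -306.9] [ 72.6 127.7] 8.7
scale 2469 [412.1 217.5] cen [ 0.4775 -0.3116] ang -163.7 rect [ 497.8 -310.2] [202.2 157.9
[... 1732 characters left out ...]
 8   8   5   9  12  12  12  21  33  67
   72  69  36  22  72  81  82]
 [ 80  76  31   9  14  10  13   8   3  14  11  10  10  12   7  15  18  31
   58  29  12  53  81  80  80]
 [ 78  80  59  19   8  13   9   8  10  11   7  10   8  13  14   8  14   9
   17   6  23  76  82  81  83]
 [ 77  77  77  58  22  14  13  12  14   9  11   9  13   9   9   8  14   6
    6  16  73  82  78  80  81]
 [ 81  80  79  78  55  21  18  10   9  13  14  11  10  15  10  13  15   8
   23  73  83  81  80  85  83]
 [ 82  83  80  79  79  77  41  14  14   4   3  15  11  11  11  11  11  39
   75  84  81  83  81  80  82]
 [ 82  78  77  80  77  79  72  71  58  24  20  20  24  19  38  53  75  80
   82  84  79  77  74  73  72]]
```

```bash
cat >> h.py <<'E'
from scipy.spatial.transform import Rotation as Ro
def to(P,yaw):
    "shift and turn, in the present tool frame, to TCP at P pointing down with tool y at yaw degrees"
    o=ctrl.get_obs(); w,x,y,z=o['eef_rot']; R=Ro.from_quat([x,y,z,w]); a=np.radians(yaw)
    ty=np.array([np.cos(a),np.sin(a),0]); tz=np.array([0,0,-1.]); G=Ro.from_matrix(np.c_[np.cross(ty,tz),ty,tz])
    print('t',round(o['time_s'],2),'shift',R.inv().apply(np.array(P)-o['eef_pos']).round(4),'turn',(R.inv()*G).as_rotvec().round(4))
E
python3 -c "
from h import *
to([.439,-.3195,.22],-42.5)"
```

```text
t 0.1 shift [-0.5251 -0.7132  0.084 ] turn [-1.3000e-03  1.3000e-03  1.9417e+00]
```

carry_out:
  steps: [-0.525,-0.713,0.0,0,0,1.942,0.6,-0.525,-0.713,0.0,0,0,1.942,0.6,-0.525,-0.713,0.0,0,0,1.942,0.6,-0.525,-0.713,0.0,0,0,1.942,0.6,-0.525,-0.713,0.0,0,0,1.942,0.6,-0.525,-0.713,0.0,0,0,1.942,0.6,-0.525,-0.713,0.0,0,0,1.942,0.6,-0.525,-0.713,0.0,0,0,1.942,0.6,-0.525,-0.713,0.0,0,0,1.942,0.6,-0.525,-0.713,0.0,0,0,1.942,0.6,-0.525,-0.713,0.0,0,0,1.942,0.6,-0.525,-0.713,0.0,0,0,1.942,0.6,-0.525,-0.713,0.0,0,0,1.942,0.6,-0.525,-0.713,0.0,0,0,1.942,0.6,-0.525,-0.713,0.0,0,0,1.942,0.6,-0.525,-0.713,0.0,0,0,1.942,0.6,-0.525,-0.713,0.0,0,0,1.942,0.6,-0.525,-0.713,0.0,0,0,1.942,0.6,-0.525,-0.713,0.0,0,0,1.942,0.6,-0.525,-0.713,0.0,0,0,1.942,0.6]

```text
time_s: 2.1
eef_pos: [0.4389, -0.319, 0.3029]
eef_rot: [-0.001, 0.916, 0.402, -0.0]
wrist_force: [-0.1, -0.3, 0.2]
opening: 0.602
grasp_force: 0.0
```

```bash
python3 -c "
from h import *
o=ctrl.get_obs();print(o['eef_pos'],o['opening'],o['q'])
to([.439,-.3195,.2],-42.5);to([.439,-.3195,.136],-42.5)"
```

```text
[ 0.43886355 -0.31896392  0.30287963] 0.6018079621254298 [-8.47465192e-01  1.10617973e-01  1.68851715e+00  2.36581140e-04
  1.34485879e+00 -1.04245454e-01]
t 2.1 shift [-0.0004  0.0007  0.1029] turn [-0.0024 -0.0005 -0.0015]
t 2.1 shift [-0.0004  0.0009  0.1669] turn [-0.0024 -0.0005 -0.0015]
```

carry_out:
  steps: [0,0.001,0.05,0,0,0,0.5,0,0.001,0.1,0,0,0,0.5,0,0.001,0.13,0,0,0,0.5,0,0.001,0.15,0,0,0,0.5,0,0.001,0.167,0,0,0,0.5,0,0.001,0.167,0,0,0,0.4,0,0.001,0.167,0,0,0,0.3,0,0.001,0.167,0,0,0,0.2,0,0.001,0.167,0,0,0,0.1,0,0.001,0.167,0,0,0,0,0,0.001,0.167,0,0,0,0,0,0.001,0.167,0,0,0,0]

```text
time_s: 3.3
eef_pos: [0.441, -0.3201, 0.1387]
eef_rot: [0.001, 0.915, 0.403, 0.001]
wrist_force: [1.0, 3.0, 7.7]
opening: 0.121
grasp_force: 60.9
```

```bash
python3 -c "
from h import *
o=ctrl.get_obs();print(o['eef_pos'],o['opening'],o['torque'])
to([.439,-.3195,.136],-82.5)"
```

```text
[ 0.44101164 -0.32007301  0.13866093] 0.12144112586469138 [ 0.40065507 -0.16722289  0.01182061]
t 3.3 shift [-0.0009 -0.0019  0.0027] turn [ 0.0027 -0.0013  0.6979]
```

carry_out:
  steps: [0.0005,0.001,-0.003,0,0,0.07,0,0.0005,0.001,-0.003,0,0,0.14,0,0.0005,0.001,-0.003,0,0,0.21,0,0.0005,0.001,-0.003,0,0,0.28,0,0.0005,0.001,-0.003,0,0,0.35,0,0.0005,0.001,-0.003,0,0,0.42,0,0.0005,0.001,-0.003,0,0,0.49,0,0.0005,0.001,-0.003,0,0,0.56,0,0.0005,0.001,-0.003,0,0,0.63,0,0.0005,0.001,-0.003,0,0,0.7,0,0.0005,0.001,-0.003,0,0,0.7,0,0.0005,0.001,-0.003,0,0,0.7,0,0.0005,0.001,-0.003,0,0,0.7,0.15,0.0005,0.001,-0.003,0,0,0.7,0.3,0.0005,0.001,-0.003,0,0,0.7,0.4,0.0005,0.001,-0.003,0,0,0.7,0.4,0.0005,0.001,-0.03,0,0,0.7,0.5,0.0005,0.001,-0.08,0,0,0.7,0.5,0.0005,0.001,-0.13,0,0,0.7,0.5,0.0005,0.001,-0.16,0,0,0.7,0.5]

```text
time_s: 5.3
eef_pos: [0.4418, -0.3203, 0.3014]
eef_rot: [0.002, 0.998, 0.064, 0.002]
wrist_force: [1.1, -0.2, 0.7]
opening: 0.5
grasp_force: 0.0
```

```bash
python3 -c "
from h import *
o=ctrl.get_obs();print(o['eef_pos'],o['q'])
# over the disc pack, gripper along its width
to([.45,-.05,.303],-72.5)"
```

```text
[ 0.44181633 -0.3203162   0.3013999 ] [-8.44910937e-01  1.15106368e-01  1.68664683e+00  6.06297329e-05
  1.33476590e+00  5.96781823e-01]
t 5.3 shift [ 0.0429 -0.267  -0.0026] turn [ 0.0044 -0.0025 -0.1763]
```

carry_out:
  steps: [0.009,-0.054,0,0.004,-0.002,-0.1,0.5,0.018,-0.107,0,0.004,-0.002,-0.176,0.6,0.027,-0.16,0,0.004,-0.002,-0.176,0.8,0.036,-0.214,0,0.004,-0.002,-0.176,0.9,0.043,-0.267,0,0.004,-0.002,-0.176,0.9,0.043,-0.267,0,0.004,-0.002,-0.176,0.9,0.043,-0.267,0,0.004,-0.002,-0.176,0.9]

```text
time_s: 6.0
eef_pos: [0.449, -0.0468, 0.2971]
eef_rot: [-0.002, 0.988, 0.154, -0.001]
wrist_force: [-0.5, -0.8, -0.5]
opening: 0.898
grasp_force: 0.0
```

Run:
```python
from h import *
ims=[shot('top','t1_%d.png'%i) for i in range(3)]
im=np.mean(ims,0).astype(np.uint8)
a=cv2.resize(im[165:255,370:450],None,fx=6,fy=6,interpolation=cv2.INTER_CUBIC)
b=cv2.resize(im[140:230,270:345],None,fx=4,fy=4,interpolation=cv2.INTER_CUBIC)
c=np.zeros((540,790,3),np.uint8); c[:,:480]=a; c[:360,480:780]=b
cv2.imwrite('pics/z1.png',c); cv2.imwrite('pics/avg1.png',im)
g=cv2.cvtColor(im,cv2.COLOR_BGR2GRAY)
comps(im,g>45,(407,221,426,240),15,.083,'bar')
comps(im,g>110,(408,221,424,240),3,.083,'pointer')
comps(im,(g>115),(408,211,421,221),3,.05,'mark')
comps(im,g>113,(386,178,436,212),50,.054,'pan')
comps(im,g<100,(274,146,302,190),100,.038,'packD')
comps(im,g<60,(274,146,302,190),20,.038,'dark')
print(g[208:244,406:428])
```

```text
bar 60 [418.7 229.4] cen [ 0.4421 -0.3219] ang -168.6 rect [ 443.7 -321.9] [48.9 12.6] 11.6
pointer 10 [418.6 226.3] cen [ 0.4511 -0.3218] ang -171.0 rect [ 450.5 -321.5] [ 2.9 20.3] 89.3
mark 12 [414.2 216.5] cen [ 0.4804 -0.3178] ang -166.2 rect [ 480.5 -318. ] [15.9  5.2] 13.6
pan 937 [410.5 193.6] cen [ 0.5488 -0.3064] ang 98.6 rect [ 548.7 -306.7] [ 73.4 128. ] 8.7
packD 468 [289. 169.] cen [0.6217 0.0595] ang -161.1 rect [623.6  60.6] [108.3  53.6] 17.3
dark 38 [293.4 179.9] cen [0.5884 0.0458] ang 148.2 rect [592.6  43.4] [27.2 58.4] 61.5
[[ 87  84  83  87  87  87  87  86  84  86  87  87  86  87  86  85  86  86
   85  85  85  85]
 [ 84  88  87  87  88  88  87  86  87  88  86  87  87  86  86  86  86  89
   88  87  87  88]
 [ 86  86  85  85  87  85  85  88  86  89  87  87  86  86  87  85  89  87
   89  86  87  89]
 [ 88  86  85  86  86  85  85  86  86  88  85  86  88  86  86  85  89  87
   89  88  88  89]
 [ 87  87  87  86  85  84  87  86  87  86  86  85  85  87  87  86  88  89
   89  87  90  91]
 [ 86  85  86  86  85  86  83  86  86  85  86  84  87  88  87  87  87  87
   88  88
[... 2100 characters left out ...]
0  30  53  75  72  70  23  11
   11  11  56  84]
 [ 85  61  19   9  14   8  11   9   9   7  16  30  41  79  72  71  24  13
    9  24  80  86]
 [ 85  84  62  20   8  11  11  16   7  13  16  10  14  27  24  27   8  13
   16  75  84  86]
 [ 86  84  80  60  25  13  10  13   9  14  10  10  12   9   8  13  12  24
   76  86  86  86]
 [ 83  85  85  79  80  45  13  10  14  14  13   9  10  14  12  12  42  78
   86  87  88  87]
 [ 87  84  84  87  84  79  77  60  23  25  19  27  19  40  58  78  83  89
   88  84  83  78]
 [ 85  84  87  85  84  83  85  84  80  81  79  80  76  77  76  73  79  76
   71  75  67  58]
 [ 86  86  86  86  86  86  84  78  75  77  76  72  68  70  60  71 146 150
   90  83 146 149]]
```

View pics/z1.png

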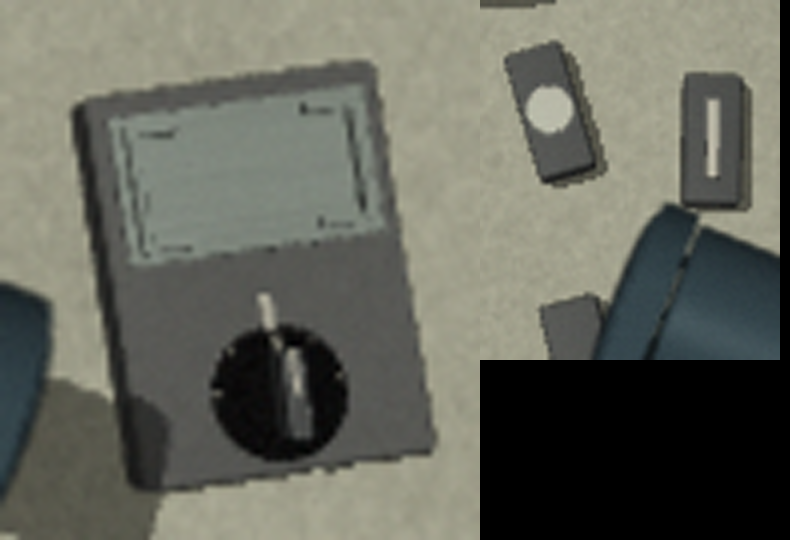

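The pointer lies along about 8.5° in world and the scale's yaw is about 8.6°, so the pointer is at zero. Next I'll pick the disc pack.

```bash
python3 -c "
from h import *
to([.628,.0658,.2],-72.7);to([.628,.0658,.082],-72.7)"
```

```text
t 6.15 shift [ 0.2051 -0.0567  0.097 ] turn [-0.0034  0.0015  0.0029]
t 6.15 shift [ 0.2053 -0.0563  0.215 ] turn [-0.0034  0.0015  0.0029]
```

carry_out:
  steps: [0.048,-0.013,0.01,0,0,0,0.95,0.095,-0.026,0.02,-0.003,0.001,0.003,0.95,0.142,-0.039,0.04,-0.003,0.001,0.003,0.95,0.185,-0.051,0.06,-0.003,0.001,0.003,0.95,0.205,-0.0565,0.09,-0.003,0.001,0.003,0.95,0.205,-0.0565,0.11,-0.003,0.001,0.003,0.95,0.205,-0.0565,0.12,-0.003,0.001,0.003,0.95,0.205,-0.0565,0.12,-0.003,0.001,0.003,0.95]

```text
time_s: 6.95
eef_pos: [0.6268, 0.0649, 0.1747]
eef_rot: [-0.001, 0.989, 0.149, -0.002]
wrist_force: [0.3, -0.0, -0.5]
opening: 0.952
grasp_force: 0.0
```

```bash
python3 -c "
from h import *
to([.628,.0658,.082],-72.7)"
```

```text
t 6.95 shift [ 0.0018 -0.0003  0.0927] turn [-0.0024  0.0044 -0.002 ]
```

carry_out:
  steps: [0.002,0,0.04,-0.002,0.003,0,0.95,0.002,0,0.07,-0.002,0.003,0,0.95,0.002,0,0.085,-0.002,0.003,0,0.95,0.002,0,0.093,-0.002,0.003,0,0.95,0.002,0,0.093,-0.002,0.003,0,0.8,0.002,0,0.093,-0.002,0.003,0,0.7,0.002,0,0.093,-0.002,0.003,0,0.6,0.002,0,0.093,-0.002,0.003,0,0.5,0.002,0,0.093,-0.002,0.003,0,0.3,0.002,0,0.093,-0.002,0.003,0,0,0.002,0,0.093,-0.002,0.003,0,0,0.002,0,0.093,-0.002,0.003,0,0]

```text
time_s: 8.15
eef_pos: [0.6307, 0.067, 0.0857]
eef_rot: [0.001, 0.989, 0.15, 0.003]
wrist_force: [-1.0, -0.9, 5.7]
opening: 0.509
grasp_force: 62.0
```

```bash
python3 -c "
from h import *
to([.549,-.3045,.23],8.6)"
```

```text
t 8.15 shift [-0.1878  0.3306 -0.1446] turn [ 0.0053 -0.0028 -1.4189]
```

carry_out:
  steps: [0,0,-0.03,0,0,0,0,0,0,-0.07,0,0,0,0,0,0,-0.11,0,0,0,0,0,0,-0.148,0,0,0,0,0,0,-0.148,0,0,0,0]

```text
time_s: 8.65
eef_pos: [0.6323, 0.067, 0.2391]
eef_rot: [0.002, 0.989, 0.15, 0.007]
wrist_force: [-0.4, 0.9, -1.0]
opening: 0.516
grasp_force: 62.2
```

```bash
python3 -c "
from h import *
to([.549,-.3045,.23],8.6)
print(ctrl.get_obs()['eef_pos'])
im=shot('top','t2.png');s=shot('scene','s2.png')
P=proj('scene',[.63,.067,.18]).astype(int);Q=proj('top',[.63,.067,.18]).astype(int);print(P,Q)
f=lambda i,p:cv2.resize(i[p[1]-40:p[1]+40,p[0]-40:p[0]+40],None,fx=5,fy=5,interpolation=cv2.INTER_CUBIC)
cv2.imwrite('pics/z2.png',np.hstack([f(s,P),f(im,Q)]))"
```

```text
t 8.65 shift [-0.1902  0.3298  0.0083] turn [ 0.0139 -0.0073 -1.4187]
[0.63231908 0.06698551 0.23913407]
[358 175] [284 158]
```

View pics/z2.png

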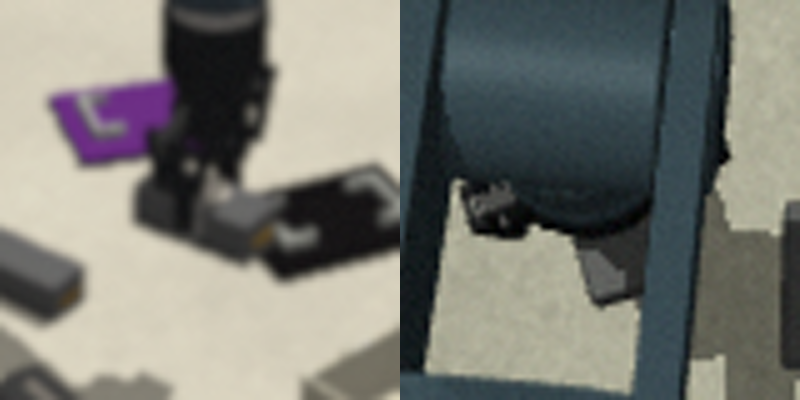

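```bash
python3 -c "
from h import *
s=cv2.cvtColor(cv2.imread('pics/s2.png'),cv2.COLOR_BGR2GRAY)
o=ctrl.get_obs();t=o['eef_pos'];print(t,o['eef_rot'])
u=np.array([np.cos(np.radians(17.3)),np.sin(np.radians(17.3))]);v=np.array([-u[1],u[0]])
for px,z in [((345,180),.153),((367,187.6),.153),((373.4,182),.153),((345,172),.191)]:
    d=ray('scene',px,z)[:2]-t[:2];print(px,(d@u).round(4),(d@v).round(4))
for px,z in [((284,179),.153),((280,169),.191)]:
    d=ray('top',px,z)[:2]-t[:2];print('top',px,(d@u).round(4),(d@v).round(4))
to([.549,-.3045,.23],8.6)
"
```

```text
[0.62941298 0.06707912 0.23278008] [5.07787863e-04 9.88622494e-01 1.50400440e-01 2.23940230e-03]
(345, 180) -0.0449 -0.0216
(367, 187.6) 0.0467 -0.0156
(373.4, 182) 0.0459 0.0284
(345, 172) -0.0424 -0.0262
top (284, 179) -0.0489 0.0161
top (280, 169) -0.025 0.0179
t 8.75 shift [-0.1873  0.3309  0.0025] turn [ 0.0044 -0.0023 -1.4189]
```

carry_out:
  steps: [-0.024,0.042,0.0,0.002,-0.001,-0.14,0,-0.048,0.084,0.0,0.004,-0.002,-0.28,0,-0.072,0.126,0.0,0.004,-0.002,-0.42,0,-0.094,0.166,0,0.004,-0.002,-0.56,0,-0.117,0.207,0,0.004,-0.002,-0.7,0,-0.14,0.248,0,0.004,-0.002,-0.84,0,-0.16,0.283,0,0.004,-0.002,-0.98,0,-0.175,0.31,0,0.004,-0.002,-1.12,0,-0.187,0.331,0,0.004,-0.002,-1.26,0,-0.187,0.331,0,0.004,-0.002,-1.38,0,-0.187,0.331,0,0.004,-0.002,-1.419,0,-0.187,0.331,0,0.004,-0.002,-1.419,0,-0.187,0.331,0,0.004,-0.002,-1.419,0,-0.187,0.331,0,0.004,-0.002,-1.419,0,-0.187,0.331,0,0.004,-0.002,-1.419,0]

```text
time_s: 10.25
eef_pos: [0.549, -0.3042, 0.2312]
eef_rot: [-0.001, 0.652, 0.758, -0.0]
wrist_force: [0.8, -0.2, -2.5]
opening: 0.511
grasp_force: 62.2
```

```bash
python3 -c "
from h import *
o=ctrl.get_obs();print(o['eef_pos'],o['eef_rot'],o['wrist_force'],o['torque'])
to([.549,-.3045,.16],8.6)"
```

```text
[ 0.54898906 -0.30422033  0.23121372] [-1.02443959e-03  6.52174566e-01  7.58068020e-01 -4.04187884e-04] [ 0.80554503 -0.18358501 -2.48715322] [ 0.00331408 -0.03530958  0.02724412]
t 10.25 shift [-0.0004  0.0001  0.0712] turn [-0.0019 -0.001  -0.0002]
```

carry_out:
  steps: [0,0,0.03,-0.001,0,0,0,0,0,0.055,-0.001,0,0,0,0,0,0.07,-0.001,0,0,0,0,0,0.073,-0.001,0,0,0,0,0,0.073,-0.001,0,0,0]

```text
time_s: 10.75
eef_pos: [0.549, -0.3046, 0.1586]
eef_rot: [-0.001, 0.652, 0.758, -0.0]
wrist_force: [-0.5, 0.4, -2.4]
opening: 0.518
grasp_force: 62.1
```

```bash
python3 -c "
from h import *
print(ctrl.get_obs()['eef_pos'])
im=shot('top','t3.png');s=shot('scene','s3.png')
P=proj('scene',[.55,-.305,.08]).astype(int);Q=proj('top',[.55,-.305,.08]).astype(int);print(P,Q)
f=lambda i,p:cv2.resize(i[p[1]-40:p[1]+40,p[0]-40:p[0]+40],None,fx=5,fy=5,interpolation=cv2.INTER_CUBIC)
cv2.imwrite('pics/z3.png',np.hstack([f(s,P),f(im,Q)]))"
```

```text
[ 0.54897709 -0.30457658  0.15860313]
[260 224] [412 192]
```

View pics/z3.png

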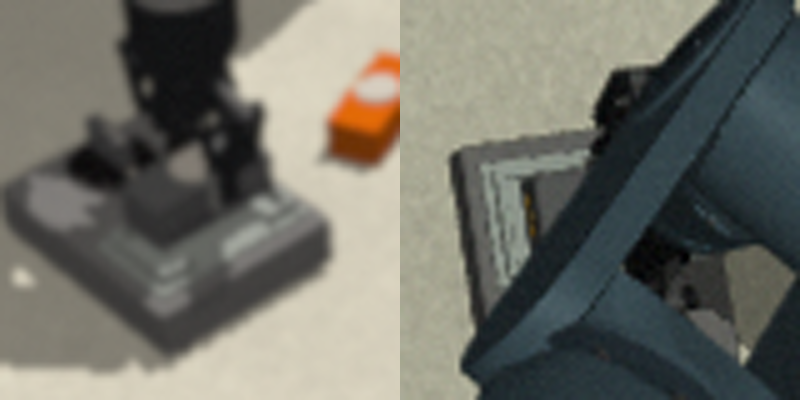

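```bash
python3 -c "
from h import *
t=np.array([.549,-.3046]);a=np.radians(8.6);u=np.array([np.cos(a),np.sin(a)]);v=np.array([-u[1],u[0]])
def rel(px,z,n='top'):
    d=ray(n,px,z)[:2]-t;return (d@u).round(4),(d@v).round(4)
print('pack corner',rel((372+130/5-.5,152+178/5-.5),.111), 'bottom',rel((372+127/5-.5,152+192/5),.1))
for X in (480,490,500,512,522,530): print('col',X,rel((372+(X-400)/5-.5,152+190/5),.064))
# pan patch, enlarged in the pan frame at the fence's top height, from the unobstructed average
im=cv2.cvtColor(cv2.imread('pics/avg1.png'),cv2.COLOR_BGR2GRAY)
def samp(x,y,z):
    p=t+x*u+y*v;q=proj('top',[p[0],p[1],z]);return cv2.getRectSubPix(im,(1,1),(float(q[0]),float(q[1])))[0,0]
print('along y, x=+20'); print([(round(y*1000),int(np.mean([samp(x,y,.064) for x in(-.02,-.015,.015,.02)]))) for y in np.arange(-.07,.0701,.002) if abs(y)>.045])
print('along x'); print([(round(x*1000),int(np.mean([samp(x,y,.064) for y in(-.046,-.042,.042,.046)]))) for x in np.arange(-.046,.0461,.002) if abs(x)>.018])
"
```

```text
pack corner (np.float64(0.021), np.float64(0.0475)) bottom (np.float64(0.0125), np.float64(0.0481))
col 480 (np.float64(0.0195), np.float64(0.0674))
col 490 (np.float64(0.0187), np.float64(0.0615))
col 500 (np.float64(0.0178), np.float64(0.0556))
col 512 (np.float64(0.0168), np.float64(0.0485))
col 522 (np.float64(0.016), np.float64(0.0425))
col 530 (np.float64(0.0153), np.float64(0.0378))
along y, x=+20
[(-70, 96), (-68, 88), (-66, 94), (-64, 108), (-62, 126), (-60, 127), (-58, 116), (-56, 85), (-54, 87), (-52, 110), (-50, 128), (-48, 131), (-46, 130), (46, 133), (48, 133), (50, 133), (52, 131), (54, 128), (56, 108), (58, 100), (60, 119), (62, 129), (64, 115), (66, 87), (68, 87), (70, 89)]
along x
[(-46, 87), (-44, 86), (-42, 87), (-40, 93), (-38, 103), (-36, 118), (-34, 116), (-32, 108), (-30, 124), (-28, 132), (-26, 131), (-24, 130), (-22, 131), (-20, 133), (18, 133), (20, 130), (22, 125), (24, 104), (26, 104), (28, 129), (30, 131), (32, 130), (34, 127), (36, 107), (38, 90), (40, 86), (42, 86), (44, 88), (46, 92)]
```

Relative to the nest, the pack as seen is off by only about (-0.5, +0.5) mm, so it's aligned and I'll lower it.

carry_out:
  steps: [0,0,0.005,0,0,0,0,0,0,0.009,0,0,0,0,0,0,0.013,0,0,0,0,0,0,0.016,0,0,0,0,0,0,0.016,0,0,0,0]

```text
time_s: 11.35
eef_pos: [0.5485, -0.3043, 0.1419]
eef_rot: [-0.001, 0.652, 0.758, -0.0]
wrist_force: [0.8, -0.3, -2.7]
opening: 0.516
grasp_force: 62.1
```

carry_out:
  steps: [0,0,0.002,0,0,0,0,0,0,0.004,0,0,0,0,0,0,0.004,0,0,0,0,0,0,0.004,0,0,0,0]

```text
time_s: 11.75
eef_pos: [0.5491, -0.3048, 0.1397]
eef_rot: [-0.0, 0.652, 0.758, -0.0]
wrist_force: [-3.7, 1.5, 5.5]
opening: 0.52
grasp_force: 63.0
```

Contact came at exactly the predicted seated height, 0.1397. I'll release and rise.

carry_out:
  steps: [0,0,0,0,0,0,0.55,0,0,0,0,0,0,0.65,0,0,0,0,0,0,0.8,0,0,0,0,0,0,0.85,0,0,-0.03,0,0,0,0.85,0,0,-0.07,0,0,0,0.85,0,0,-0.11,0,0,0,0.85,0,0,-0.13,0,0,0,0.85,0,0,-0.13,0,0,0,0.85]

```text
time_s: 12.65
eef_pos: [0.5505, -0.3058, 0.2731]
eef_rot: [0.004, 0.652, 0.758, 0.0]
wrist_force: [0.5, -0.3, 1.0]
opening: 0.849
grasp_force: 0.0
```

```bash
python3 -c "
from h import *
im=shot('top','t4.png');g=cv2.cvtColor(cv2.imread('pics/avg1.png'),cv2.COLOR_BGR2GRAY)
comps(im,g>120,(322,155,335,190),8,.0395,'bar')
print(ray('top',((690-480)/4+270-.2,140+74/4-.2),.038),ray('top',((741-480)/4+270-.2,140+74/4-.2),.038),ray('top',((682-480)/4+270-.2,140+200/4),.038))
to([.5,-.1,.27],90); to([.607,-.0575,.23],-89.6)"
```

```text
bar 40 [328.2 156. ] cen [ 0.6623 -0.059 ] ang 89.5 rect [661.1 -58.5] [ 9.2 36.5] 0.2
bar 50 [327.9 173.2] cen [ 0.6099 -0.0583] ang 178.3 rect [607.4 -58.8] [55.   6.1] 0.3
[ 0.65543933 -0.04124482  0.038     ] [ 0.65589845 -0.08010488  0.038     ] [ 0.55856939 -0.03578691  0.038     ]
t 12.7 shift [ 2.102e-01 -1.840e-02 -2.000e-04] turn [-0.      0.0033 -1.4208]
t 12.7 shift [0.2364 0.0937 0.04  ] turn [3.4000e-03 1.0000e-04 1.7138e+00]
```

carry_out:
  steps: [0.04,0.016,0,0,0,0.14,0.9,0.08,0.032,0,0.003,0,0.28,0.9,0.12,0.047,0,0.003,0,0.42,0.95,0.15,0.06,0,0.003,0,0.56,0.95,0.18,0.072,0,0.003,0,0.7,0.95,0.21,0.084,0.01,0.003,0,0.84,0.95,0.237,0.0945,0.02,0.003,0,0.98,0.95,0.237,0.0945,0.04,0.003,0,1.12,0.95,0.237,0.0945,0.06,0.003,0,1.26,0.95,0.237,0.0945,0.08,0.003,0,1.4,0.95,0.237,0.0945,0.1,0.003,0,1.54,0.95,0.237,0.0945,0.1,0.003,0,1.68,0.95,0.237,0.0945,0.1,0.003,0,1.721,0.95,0.237,0.0945,0.1,0.003,0,1.721,0.95,0.237,0.0945,0.1,0.003,0,1.721,0.95]

```text
time_s: 14.2
eef_pos: [0.6061, -0.0559, 0.1672]
eef_rot: [-0.001, 1.0, 0.001, -0.002]
wrist_force: [-0.1, 1.5, 0.4]
opening: 0.953
grasp_force: 0.0
```

```bash
python3 -c "
from h import *
print(ctrl.get_obs()['eef_pos']);to([.608,-.057,.084],-90)"
```

```text
[ 0.60609485 -0.05592193  0.16718187]
t 14.2 shift [0.0023 0.0013 0.0832] turn [-0.0028  0.005   0.0011]
```

carry_out:
  steps: [0.001,0.001,0.035,0,0.003,0,0.95,0.001,0.001,0.06,0,0.003,0,0.95,0.001,0.001,0.075,0,0.003,0,0.95,0.001,0.001,0.083,0,0.003,0,0.95,0.001,0.001,0.083,0,0.003,0,0.8,0.001,0.001,0.083,0,0.003,0,0.7,0.001,0.001,0.083,0,0.003,0,0.6,0.001,0.001,0.083,0,0.003,0,0.5,0.001,0.001,0.083,0,0.003,0,0.3,0.001,0.001,0.083,0,0.003,0,0,0.001,0.001,0.083,0,0.003,0,0,0.001,0.001,0.083,0,0.003,0,0]

```text
time_s: 15.4
eef_pos: [0.6088, -0.0573, 0.0874]
eef_rot: [-0.001, 1.0, -0.0, 0.002]
wrist_force: [-2.1, 0.7, 7.2]
opening: 0.511
grasp_force: 61.1
```

```bash
python3 -c "
from h import *
im=shot('top','t5.png')
o=ctrl.get_obs();print(o['eef_pos'],o['opening'],o['wrist_force'])
g=cv2.cvtColor(cv2.imread('pics/avg1.png'),cv2.COLOR_BGR2GRAY)
comps(im,g<60,(172,175,245,235),100,.012,'tray')
a=np.radians(-12.3);u=np.array([np.cos(a),np.sin(a)]);v=np.array([-u[1],u[0]]);t=np.array([.512,.3018])
def samp(x,y,z):
    p=t+x*u+y*v;q=proj('top',[p[0],p[1],z]);return cv2.getRectSubPix(g,(1,1),(float(q[0]),float(q[1])))[0,0]
print('y',[(round(y*1000),int(np.mean([samp(x,y,.022) for x in(-.02,-.015,.015,.02)]))) for y in np.arange(-.07,.0701,.002) if abs(y)>.045])
print('x',[(round(x*1000),int(np.mean([samp(x,y,.022) for y in(-.046,-.042,.042,.046)]))) for x in np.arange(-.046,.0461,.002) if abs(x)>.018])
"
```

```text
[ 0.6087668  -0.05725782  0.08736049] 0.5107143975899715 [-0.96730557 -0.58705581  6.57458838]
tray 1875 [209.6 205.2] cen [0.5111 0.3013] ang 77.5 rect [511.6 301.8] [160.7 118.9] 77.8
y [(-70, 23), (-68, 22), (-66, 22), (-64, 23), (-62, 22), (-60, 34), (-58, 78), (-56, 145), (-54, 166), (-52, 117), (-50, 47), (-48, 23), (-46, 23), (46, 23), (48, 23), (50, 22), (52, 29), (54, 62), (56, 121), (58, 164), (60, 142), (62, 61), (64, 26), (66, 21), (68, 23), (70, 23)]
x [(-46, 23), (-44, 23), (-42, 22), (-40, 23), (-38, 23), (-36, 27), (-34, 51), (-32, 98), (-30, 153), (-28, 151), (-26, 81), (-24, 33), (-22, 23), (-20, 23), (18, 23), (20, 22), (22, 29), (24, 53), (26, 103), (28, 150), (30, 148), (32, 84), (34, 31), (36, 23), (38, 23), (40, 23), (42, 23), (44, 23), (46, 23)]
```

carry_out:
  steps: [0,0,-0.03,0,0,0,0,0,0,-0.07,0,0,0,0,0,0,-0.11,0,0,0,0,0,0,-0.13,0,0,0,0,0,0,-0.13,0,0,0,0,0,0,-0.13,0,0,0,0]

```text
time_s: 16.05
eef_pos: [0.6071, -0.0571, 0.2148]
eef_rot: [-0.001, 1.0, -0.0, -0.0]
wrist_force: [-0.2, 0.4, -3.8]
opening: 0.512
grasp_force: 62.9
```

```bash
python3 -c "
from h import *
print(ctrl.get_obs()['eef_pos']);to([.513,.305,.21],-12.2)"
```

```text
[ 0.60708787 -0.05705031  0.21482806]
t 16.05 shift [-0.0941 -0.362   0.0057] turn [-2.300e-03 -1.200e-03 -1.358e+00]
```

carry_out:
  steps: [-0.012,-0.045,0,-0.002,-0.001,-0.14,0,-0.024,-0.09,0,-0.002,-0.001,-0.28,0,-0.036,-0.135,0,-0.002,-0.001,-0.42,0,-0.048,-0.18,0,-0.002,-0.001,-0.56,0,-0.06,-0.225,0,-0.002,-0.001,-0.7,0,-0.072,-0.27,0,-0.002,-0.001,-0.84,0,-0.083,-0.315,0,-0.002,-0.001,-0.98,0,-0.09,-0.345,0,-0.002,-0.001,-1.12,0,-0.094,-0.362,0,-0.002,-0.001,-1.26,0,-0.094,-0.362,0.02,-0.002,-0.001,-1.358,0,-0.094,-0.362,0.05,-0.002,-0.001,-1.358,0,-0.094,-0.362,0.08,-0.002,-0.001,-1.358,0,-0.094,-0.362,0.094,-0.002,-0.001,-1.358,0,-0.094,-0.362,0.094,-0.002,-0.001,-1.358,0,-0.094,-0.362,0.094,-0.002,-0.001,-1.358,0]

```text
time_s: 17.55
eef_pos: [0.5137, 0.3049, 0.1222]
eef_rot: [0.0, 0.778, 0.628, -0.0]
wrist_force: [0.2, 0.3, -2.3]
opening: 0.513
grasp_force: 62.8
```

```bash
python3 -c "
from h import *
o=ctrl.get_obs();print(o['eef_pos'],o['wrist_force']);to([.513,.305,.12],-12.2)
im=shot('top','t6.png');s=shot('scene','s6.png')
P=proj('scene',[.512,.304,.03]).astype(int);Q=proj('top',[.512,.304,.03]).astype(int);print(P,Q)
f=lambda i,p:cv2.resize(i[p[1]-40:p[1]+40,p[0]-40:p[0]+40],None,fx=5,fy=5,interpolation=cv2.INTER_CUBIC)
cv2.imwrite('pics/z6.png',np.hstack([f(s,P),f(im,Q)]))"
```

```text
[0.5137207  0.30489598 0.1221576 ] [ 0.24372859  0.25849842 -2.28195598]
t 17.55 shift [-0.0001 -0.0007  0.0022] turn [-0.0001  0.0002 -0.0002]
[383 174] [207 204]
```

View pics/z6.png

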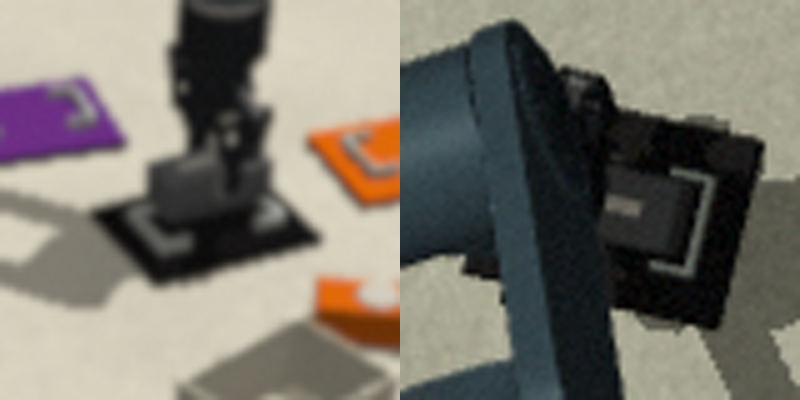

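```bash
python3 -c "
from h import *
g=cv2.cvtColor(cv2.imread('pics/t6.png'),cv2.COLOR_BGR2GRAY)
a=np.radians(-12.2);u=np.array([np.cos(a),np.sin(a)]);v=np.array([-u[1],u[0]]);t=np.array([.5137,.3049])
def samp(x,y,z):
    p=t+x*u+y*v;q=proj('top',[p[0],p[1],z]);return cv2.getRectSubPix(g,(1,1),(float(q[0]),float(q[1])))[0,0]
print('pack end',[(y,int(np.mean([samp(x/1e3,y/1e3,.0728) for x in(-16,-8,8,16)]))) for y in range(-66,-35,2)])
print('pack sides',[(x,int(np.mean([samp(x/1e3,y/1e3,.0728) for y in(-38,-34,-30)]))) for x in range(-34,35,2) if abs(x)>13])
print('fence end',[(y,int(np.mean([samp(x/1e3,y/1e3,.022) for x in(-15,-5,5,15)]))) for y in range(-66,-43,2)])
print('fence sides',[(x,int(np.mean([samp(x/1e3,y/1e3,.022) for y in(-52,-48,-46)]))) for x in range(-38,39,2) if abs(x)>17])
"
```

```text
pack end [(-66, 62), (-64, 27), (-62, 10), (-60, 16), (-58, 21), (-56, 24), (-54, 26), (-52, 34), (-50, 41), (-48, 43), (-46, 43), (-44, 43), (-42, 42), (-40, 43), (-38, 43), (-36, 43)]
pack sides [(-34, 8), (-32, 6), (-30, 8), (-28, 8), (-26, 4), (-24, 9), (-22, 20), (-20, 33), (-18, 41), (-16, 43), (-14, 42), (14, 43), (16, 42), (18, 40), (20, 35), (22, 23), (24, 12), (26, 7), (28, 6), (30, 8), (32, 9), (34, 9)]
fence end [(-66, 8), (-64, 18), (-62, 43), (-60, 72), (-58, 87), (-56, 65), (-54, 28), (-52, 12), (-50, 15), (-48, 21), (-46, 23), (-44, 26)]
fence sides [(-38, 9), (-36, 15), (-34, 33), (-32, 62), (-30, 82), (-28, 63), (-26, 20), (-24, 10), (-22, 12), (-20, 17), (-18, 17), (18, 17), (20, 19), (22, 23), (24, 38), (26, 70), (28, 81), (30, 60), (32, 26), (34, 9), (36, 6), (38, 8)]
```

The pack sits about (+1, -0.8) mm from the nest centre. I'll correct that and lower it.

carry_out:
  steps: [0.0005,-0.001,0.004,0,0,0,0,0.0005,-0.001,0.008,0,0,0,0,0.0005,-0.001,0.012,0,0,0,0,0.0005,-0.001,0.016,0,0,0,0,0.0005,-0.001,0.02,0,0,0,0,0.0005,-0.001,0.023,0,0,0,0,0.0005,-0.001,0.025,0,0,0,0,0.0005,-0.001,0.025,0,0,0,0,0.0005,-0.001,0.025,0,0,0,0]

```text
time_s: 18.55
eef_pos: [0.5131, 0.3057, 0.0994]
eef_rot: [0.0, 0.778, 0.628, 0.0]
wrist_force: [-6.8, -4.0, 14.3]
opening: 0.516
grasp_force: 65.0
```

Seated at the predicted 0.0994. I'll release and retreat.

carry_out:
  steps: [0,0,-0.002,0,0,0,0.5,0,0,-0.002,0,0,0,0.6,0,0,-0.002,0,0,0,0.75,0,0,-0.002,0,0,0,0.85,0,0,-0.002,0,0,0,0.85,0,0,-0.03,0,0,0,0.85,0,0,-0.07,0,0,0,0.85,0,0,-0.11,0,0,0,0.85,0,0,-0.15,0,0,0,0.85,0,0,-0.19,0,0,0,0.85,-0.02,-0.05,-0.2,0,0,0,0.85,-0.02,-0.1,-0.2,0,0,0,0.85,-0.02,-0.15,-0.2,0,0,0,0.85,-0.02,-0.2,-0.2,0,0,0,0.85,-0.02,-0.2,-0.2,0,0,0,0.85,-0.02,-0.2,-0.2,0,0,0,0.85]

```text
time_s: 20.15
eef_pos: [0.3121, 0.3288, 0.2976]
eef_rot: [0.0, 0.778, 0.629, 0.001]
wrist_force: [0.4, 0.3, -0.1]
opening: 0.848
grasp_force: 0.0
```

```bash
python3 -c "
from h import *
im=shot('top','t7.png');s=shot('scene','s7.png')
o=ctrl.get_obs();print(o['eef_pos'],o['time_s'])
f=lambda i,P,k:cv2.resize(i[P[1]-40:P[1]+40,P[0]-40:P[0]+40],None,fx=k,fy=k,interpolation=cv2.INTER_CUBIC)
cv2.imwrite('pics/z7.png',np.vstack([np.hstack([f(im,(412,210),3.75),f(im,(210,205),3.75)]),np.hstack([f(s,(255,228),3.75),f(s,(383,178),3.75)])]))"
```

```text
[0.31395461 0.32847936 0.2976671 ] 20.25
```

View pics/z7.png

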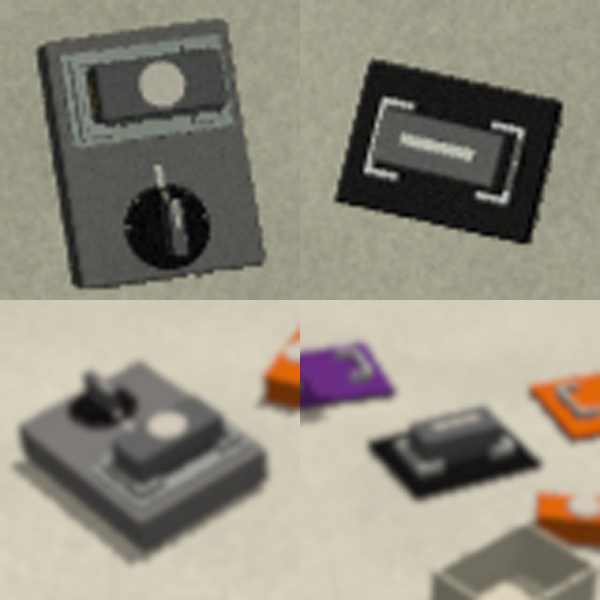

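Both packs sit inside their fences, the disc pack at (162,83) and the bar pack at (437,148) in the crop. The pointer still lines up with the zero mark, so I'm handing in.

```bash
python3 -c "
from bench import ctrl
print(ctrl.hand_in())"
```

```text
the job is handed in; nothing more can be done
None
```

I zeroed the scale first, then seated the disc-tagged pack in the pan nest and the bar-tagged pack in the reject tray nest; the job is handed in at about 20 s, with no verdict returned.

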